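# Tip a tray of squash into the stew pot

## Robot

A 7-joint arm with a two-finger parallel gripper is mounted at the origin on the work surface. World frame = base frame: x ahead of the robot, y to its left, z up, the work surface at z = 0. Lengths are in mm, angles in degrees, forces in N, time in s.
With the tool pointing down it reaches from about 350 to 900 mm from the base axis. Payload 19.9 kg.
Tool frame: the origin (TCP) lies midway between the tips of the shut fingers; the grasp point (between the pads) lies 19 mm behind it (env.hold_point_z is the distance from the TCP to the grasp point, in mm); z points along the fingers, y is the line along which they close (so a half turn about z gives the same grasp; the last joint's range is limited). The gripper opens to 94 mm and grips with 3 to 60 N. Pads are 16 mm wide; open, the fingers measure 119 mm over their backs; the gripper's body (75 mm by 177 mm) begins 78 mm behind the grasp point.
Start: joints at [-75.888, 23.915, -0.59, 92.452, 0.269, 63.638, -3.037], TCP at [177.392, 599.275, 205.425] pointing down, gripper open.
Joint ranges: [-161.28, 161.28], [-22.2, 115.67], [-73.04, 71.86], [3.21, 147.25], [-68.34, 248.33], [10.77, 114.83], [-161.83, 161.83]. Speed limits (degrees/s): [108.29, 108.29, 136.94, 136.94, 172.46, 172.46, 172.46].

## Interface

Orientations are given as a 3x3 rotation matrix whose columns are the frame's x, y, z axes.
In Python, from bench import env, optics, models gives the robot as it stands. The module is installed in compiled form; this text tells all that it offers.
- The arm moves only by the tool send_rows, never from a script. Its argument "moves" is a list of rows, each a list of 7 numbers: the shift along the tool's x, y, z in units of 30 mm (1.0 is 30 mm), then the turn, a rotation vector about the tool's x, y, z in degrees, then the opening, from 0 (shut) to 1 (fully open). In form: [[x, y, z, ax, ay, az, fingers], ...]. A call has 1 to 20 rows; each row is the pose to reach, as a shift and turn from the pose commanded when the call began, along the tool's axes at that moment; what a row does not reach only later rows make up. A row lasts 1/10 s, in which the tool goes at most 50 mm and 8.59 degrees, less where a joint would pass 70% of its speed; a pose out of reach is approached as far as the arm can. A call with a gripper value outside its range is refused whole. The fingers move at their own pace and stop on an object; "grip_force" is the grip in N (left out, the last holds). Time passes only in rows, so rows that repeat a pose let the fingers close. It gives the time, the measured TCP pose, the force, the opening and the grip force at its end, in the units of the state.
- env.state(): the state, without advancing time (a new reading comes with each control period).
- optics.camera(name): name is "side" or "top"; returns a dict with "img" (384x512x3 uint8, blue, green, red), "depth" (384x512 float32, mm along the optical axis (not along the pixel's ray), 0 where there is no reading), "K" (3x3 intrinsics, pixels), "rvec" (rotation vector, rad) and "tvec" (3), from world to camera coordinates, as OpenCV has them. Camera axes: x right, y down, z forward; pixel columns grow to the right and rows downward; lengths in mm; the calibration is good to about 2 mm. A picture is of the moment at which its call begins.
- env.job_done(): hands the job in; it is judged then, once.
Trained networks look in the newest picture that a camera, given by its name, has taken for a name from the list of things; names that differ only in an ending like _2 or _b are one class to them, and where a whole thing is asked for, a point or a joint stands for the part that bears it (a point fixed in the world has none). Each returns a list of dicts, best first, with "confidence" (0 to 1); they miss things now and then, are a little off and sometimes report something else, mostly with a low value. They report only what shows in the picture. A call takes as long as a camera call.
- models.recognise(camera, target): "centre" ([x, y, z] in mm, in world coordinates, good to about 4 mm: the middle of the surface that is visible of it).
- models.masks_of(camera, target): "pixels" (384x512 bool, what is visible of it).
- models.tip_of(camera, target): "centre" ([x, y, z] in mm, in world coordinates, good to about 4 mm: a listed point, or the origin of a listed thing).
The state is a dict: "clock": time; "joints": joint angles; "qvel": joint speeds; "effort": joint torques, N m; "eef_pos": TCP position; "tcp_rot": TCP orientation; "contact_force": force on the tool from outside, world axes, zero at the start; "ft_torque": the same for the moment, N m; "gripper_width": opening from 0.0 (shut) to 1.0 (fully open); "grasp_force": force on a finger pad.
Only numpy, scipy, OpenCV 4.12 (cv2) and the standard library are available. Lean on these libraries where they do the work, as an engineer would, in place of code of your own. Each camera call takes 0.05 s, during which the arm holds its last target. There are 200 camera calls.

## Task

Take the lid off the blue stew pot and lay it knob up on the cork mat, then pick up the metal tray by its wooden bar and tip the four squash off its open end into the pot. Set the empty tray back down flat on the worktop and put the lid back on the pot so that it sits properly. Don't spill any squash onto the worktop, and leave the jars, bottle, mill, mug and funnel standing where they are.

Things in the scene. Friction and masses are not known exactly. Their poses are not given: they have to be found in the camera images.
- pot: round blue enamelled stew pot, loose, 2.4 kg: 230 mm across outside, inside 214 mm across, rim 130 mm high, floor 8 mm thick, walls upright. Two dark loop handles stick out to 145 mm from the axis along its own +y and -y, about 100 mm up. Origin: centre of the underside; z up
- lid: the pot's blue lid, 238 mm across, 0.45 kg, round black knob on top. Origin: centre of the underside of its inner skirt (196 mm across, 10 mm deep); the flange rests on the rim, so on the closed pot the origin is 120 mm above the pot's underside. Dome top 27 mm, knob from 38 to 62 mm above the origin; z up
- lid_knob (a point): centre of the lid's knob (38 mm across, 24 mm high), 50 mm above the lid's origin
- mat: round cork mat for the lid, 230 mm across, 8 mm thick, fixed to the worktop. Origin: centre of its underside, so its top is 8 mm above
- tray: galvanised sheet-metal tray holding the four squash, 200 mm long (x), 172 mm wide (y), 0.38 kg empty. Floor 3 mm thick, side walls 36 mm, back wall (+x) 45 mm high, the -x end open for pouring; square wooden bar handle across its middle along y, on upright straps. Origin: centre of the underside; z up. The squash slide off at a slope of 17 to 24 degrees, freely at 40 or more
- tray_bar (a point): middle of the tray's wooden bar handle (24 x 24 mm section, 160 mm long along the tray's y), 107 mm above the tray's underside; free space of 50 mm or more under the bar
- tray_lip (a point): middle of the upper edge of the tray's open end, 100 mm from the bar along the tray's -x and 3 mm above its underside
- squash1: pattypan squash, a yellow scalloped disc 72 mm across and 41 mm high, with a short stem on top (47 mm in all), about 100 g, starting flat on the tray. Origin: its middle, 22 mm above its underside
- squash2: pattypan squash, a green scalloped disc 72 mm across and 41 mm high, with a short stem on top (47 mm in all), about 100 g, starting flat on the tray. Origin: its middle, 22 mm above its underside
- squash3: pattypan squash, a green scalloped disc 72 mm across and 41 mm high, with a short stem on top (47 mm in all), about 100 g, starting flat on the tray. Origin: its middle, 22 mm above its underside
- squash4: pattypan squash, a yellow scalloped disc 72 mm across and 41 mm high, with a short stem on top (47 mm in all), about 100 g, starting flat on the tray. Origin: its middle, 22 mm above its underside
- vinegar: tall round vinegar bottle of brown glass with a cork, 66 mm across, 235 mm high, loose bystander. Origin: centre of the underside
- mill: tall dark wooden pepper mill, 60 mm across, 205 mm high, loose bystander. Origin: centre of the underside
- jar_red: preserving jar of tomatoes, red with a brass lid, 80 mm across, 130 mm high, loose bystander. Origin: centre of the underside
- jar_yellow: preserving jar of yellow fruit with a brass lid, 80 mm across, 130 mm high, loose bystander. Origin: centre of the underside
- mug: white mug, 76 mm across, 85 mm high, its handle sticking out some 35 mm beyond at its own +y, loose bystander. Origin: centre of the underside
- funnel: steel jar funnel standing wide end down, 104 mm across, 80 mm high, loose bystander. Origin: centre of the underside
- table: the brown wooden worktop, its surface at z = 0. Fixed things stand along its edges: a shelf 168 mm high with crockery to 235 mm beyond x = 0.88; at the left (y above 0.47) a green kitchen scale 190 mm high, a crock of spoons (285 mm) and a mincer (205 mm); at the right (y below -0.55, x 0.52 to 0.82) a crate 120 mm high

How it is judged (in metres and radians):
On the way, in this order (a step that is already met when the one before it is completed fails the run):
1. the lid lies flat, knob up, on the cork mat, let go (horizontal distance between lid and mat below 0.05 m and height (world z) of lid below 0.016 m and angle between lid's own z axis and vertical below 0.08 rad and contact force between the fingers and lid below 0.1 N), for 0.2 s.
2. the tray is tipped with its open end over the pot (angle between tray's own z axis and vertical above 0.3 rad and horizontal distance between tray_lip and pot below 0.12 m and height (world z) of tray_lip above 0.1 m and contact force between the fingers and tray above 0.5 N), for 0.1 s.
3. all four squash are in the pot (horizontal distance between each of squash1, squash2, squash3, squash4 and pot below 0.1 m and z of squash1 in the frame of pot between 0 and 0.115 m and z of squash2 in the frame of pot between 0 and 0.115 m and z of squash3 in the frame of pot between 0 and 0.115 m and z of squash4 in the frame of pot between 0 and 0.115 m), for 0.2 s.
At the end, for the whole second after the job is handed in: All four squash in the pot, centres under 115 mm up; lid seated on the rim, centred to 14 mm, level to 0.04 rad; tray flat on worktop or mat (within 13 mm, 0.08 rad), pot upright, all at rest; bystanders within 30 mm of their starts, never leaning over 0.3 rad (all of step 3 and horizontal distance between lid and pot below 0.014 m and z of lid in the frame of pot between 0.115 and 0.125 m and angle between the z axis of lid and the z axis of pot, either way round below 0.04 rad and angle between pot's own z axis and vertical below 0.05 rad and angle between lid's own z axis and vertical below 0.1 rad and height (world z) of tray below 0.013 m and angle between tray's own z axis and vertical below 0.08 rad and linear speed of each of lid, tray, pot below 0.02 m/s); the robot touches nothing.
It fails at once if a squash touched the worktop (contact force between any of squash1, squash2, squash3, squash4 and table above 0.1 N).
It fails at once if a jar, the bottle, mill, mug or funnel was moved more than 30 mm or tipped (distance of any of vinegar, mill, jar_red, jar_yellow, mug, funnel from where it was at the start of the episode above 0.03 m or angle between any of vinegar, mill, jar_red, jar_yellow, mug, funnel's own z axis and vertical above 0.3 rad).
It also fails if it takes over 72 s, if anything falls off the work surface, if the arm or the gripper's body presses on something with over 40 N, if the wrist force passes 120 N, or if a joint passes its speed limit or range.

## Working session

There is one attempt and no reset: what is moved stays moved. The work goes in short steps, Python scripts to look and compute and a tool call to move; the robot and the scene stay as the last step left them, time stands still between calls to the robot, and variables do not carry over. Pictures are saved under pics/ and viewed, at most 10 in all, crops included, and the job is handed in when it is done.

Besides the shell and the picture viewer there is one more tool, called after "Call:" as name(argument=value, ...), one argument or row to a line, values as JSON. send_rows: Moves the arm, as the interface text tells. Its arguments: {"type":"object","properties":{"moves":{"type":"array"},"grip_force":{"type":"number"}},"required":["moves"]}

```bash
mkdir -p pics
cat > h.py <<'E'
import numpy as np, cv2
from bench import env, optics, models
def P(c,x): return cv2.projectPoints(np.float64(x).reshape(-1,3),c["rvec"],c["tvec"],c["K"],None)[0].reshape(-1,2)
def cloud(c,m):
    v,u=np.nonzero(m&(c["depth"]>0)); d=c["depth"][v,u]
    p=np.linalg.inv(c["K"])@np.vstack([u*d,v*d,d]); R=cv2.Rodrigues(c["rvec"])[0]
    return (R.T@(p-np.asarray(c["tvec"]).reshape(3,1))).T
E
python3 - <<'E'
from h import *
s=env.state(); print(s["clock"],s["eef_pos"],s["tcp_rot"],s["gripper_width"])
for cam in("top","side"):
    c=optics.camera(cam); cv2.imwrite(f"pics/{cam}0.png",c["img"])
    for n in "pot lid lid_knob mat tray tray_bar tray_lip squash1 squash2 vinegar mill jar_red jar_yellow mug funnel".split():
        t=models.tip_of(cam,n); print(cam,n,[(np.round(d["centre"]).astype(int).tolist(),round(d["confidence"],2)) for d in t[:3]])
E
```

```text
0.0 [177.299633   598.91848275 204.81832163] [[-9.58863395e-01  2.83867773e-01 -2.76532653e-04]
 [ 2.83867896e-01  9.58862613e-01 -1.22776565e-03]
 [-8.33662779e-05 -1.25575828e-03 -9.99999208e-01]] 0.9981266611801926
top pot [([803, -9, -1], 0.19)]
top lid [([453, -363, 119], 0.63), ([508, -1, 26], 0.27)]
top lid_knob [([452, -358, 168], 0.58), ([634, 464, -2], 0.54)]
top mat [([444, 385, 1], 0.57)]
top tray [([564, -2, 0], 0.92), ([510, -1, 28], 0.3)]
top tray_bar [([565, -1, 107], 0.88)]
top tray_lip [([497, 71, 5], 0.75), ([801, -9, 0], 0.71)]
top squash1 [([571, -64, 22], 0.7), ([626, -9, 24], 0.7), ([509, -3, 24], 0.55)]
top squash2 [([571, -64, 22], 0.7), ([626, -9, 24], 0.7), ([509, -3, 24], 0.55)]
top vinegar [([705, -235, 6], 0.9), ([382, 0, 0], 0.36)]
top mill []
top jar_red [([803, -11, 1], 0.83)]
top jar_yellow [([355, -130, 5], 0.96)]
top mug [([356, 112, 2], 0.92), ([677, 218, 0], 0.46)]
top funnel [([636, 464, 0], 0.96), ([452, -364, 118], 0.39)]
side pot [([450, -362, 2], 0.72), ([380, 0, -3], 0.34)]
side lid [([454, -363, 122], 0.78)]
side lid_knob [([449, -364, 165], 0.89)]
side mat [([565, 49, 23], 0.65), ([683, 224, -2], 0.58), ([378, 1, 1], 0.21)]
side tray [([563, -4, 2], 0.96), ([492, 71, 4], 0.68)]
side tray_bar [([568, 3, 105], 0.83)]
side tray_lip [([496, 72, 3], 0.93), ([383, -1, 1], 0.41)]
side squash1 [([572, -66, 22], 0.79), ([622, -6, 24], 0.63), ([510, -2, 22], 0.42)]
side squash2 [([572, -66, 22], 0.79), ([622, -6, 24], 0.63), ([510, -2, 22], 0.42)]
side vinegar [([705, -229, 0], 0.56), ([450, -359, -2], 0.55)]
side mill [([682, 222, -1], 0.87), ([509, 0, 25], 0.16)]
side jar_red [([802, -6, -4], 0.89), ([685, 224, 0], 0.17)]
side jar_yellow [([351, -130, -1], 0.91), ([804, -6, -4], 0.73), ([573, -69, 27], 0.48)]
side mug [([360, 114, 4], 0.55)]
side funnel [([633, 462, 0], 0.98), ([446, -362, 170], 0.57)]
```

View pics/top0.png

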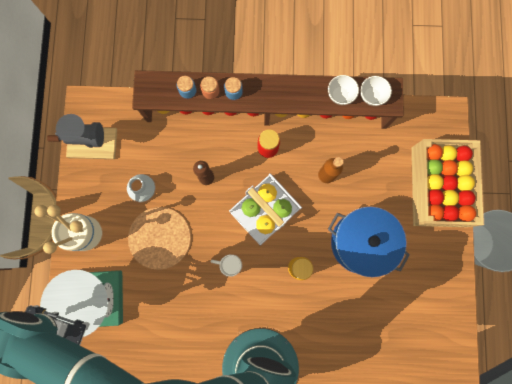

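View pics/side0.png

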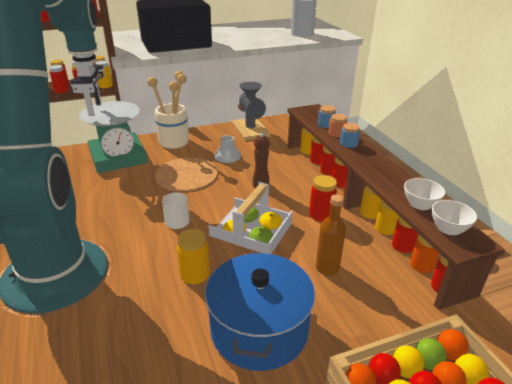

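The top view shows the pot at about (369,241) with its knob at (374,241), the mat at (160,238), and the tray at (265,209) with its open end facing the mug. The side view agrees, and the network positions match both pictures. The low-confidence pot hit at x=803 is the red jar.

```bash
cat >> h.py <<'E'
from scipy.spatial.transform import Rotation as Ro
def R0(th,tilt=0):
    t=np.radians(th); y=np.array([np.cos(t),np.sin(t),0]); z=np.array([0,0,-1.]); x=np.cross(y,z)
    return np.c_[x,y,z]@Ro.from_rotvec([tilt,0,0],degrees=True).as_matrix()
def plan(*ws):  # x,y,z(TCP),theta of tool y,tilt about tool x
    s=env.state(); R=np.array(s["tcp_rot"]); p=np.array(s["eef_pos"])
    for w in ws:
        d=R.T@(np.array(w[:3])-p)/30; r=Ro.from_matrix(R.T@R0(*w[3:])).as_rotvec(degrees=True)
        print(w,np.round(d,2).tolist(),np.round(r,1).tolist())
def circ(p):
    x=np.linalg.lstsq(np.c_[2*p[:,:2],np.ones(len(p))],(p[:,:2]**2).sum(1),rcond=None)[0]
    return x[:2],np.sqrt(x[2]+x[0]**2+x[1]**2)
def hullfit(c,m,lo,hi):
    p=cloud(c,m); p=p[(p[:,2]>lo)&(p[:,2]<hi)]
    h=cv2.convexHull(p[:,:2].astype(np.float32))[:,0]; return circ(h), len(p)
E
python3 - <<'E'
from h import *
c=optics.camera("top")
print("mat",hullfit(c,models.masks_of("top","mat")[0]["pixels"],3,14))
m=models.masks_of("top","lid")[0]["pixels"]; print("lid",hullfit(c,m,122,160))
p=cloud(c,m); k=p[p[:,2]>170]; print("knob",k.mean(0),len(k))
b=models.masks_of("top","tray_bar")[0]["pixels"]; p=cloud(c,b); k=p[p[:,2]>112]; print("bar",k.mean(0),len(k),cv2.minAreaRect(k[:,:2].astype(np.float32)))
p=cloud(c,np.ones((384,512),bool)); q=p[(abs(p[:,0]-564)<130)&(abs(p[:,1])<130)&(p[:,2]>112)&(p[:,2]<125)];print(cv2.minAreaRect(q[:,:2].astype(np.float32)),q.mean(0))
plan((200,560,360,60),(480,150,360,0),(480,-150,360,-30),(452,-362,240,-45),(452,-362,153,-45))
E
```

```text
mat ((array([449.96456523, 385.80053146]), np.float64(112.11546680055338)), 2524)
lid ((array([ 453.79402818, -360.21082612]), np.float64(118.79297082778344)), 3748)
knob [ 453.37032524 -358.19423277  182.46462672] 110
bar [563.06933158  -0.72798493 119.96354886] 336 ((564.2218017578125, 0.5076522827148438), (170.4834747314453, 29.028701782226562), 45.15487289428711)
((566.3690795898438, 0.035980224609375), (173.47555541992188, 29.203323364257812), 43.98503494262695) [563.41091516  -0.8577047  119.6229265 ]
(200, 560, 360, 60) [-1.09, -1.04, -5.15] [-0.0, 0.0, 13.5]
(480, 150, 360, 0) [-13.92, -11.5, -5.15] [-0.0, 0.0, 73.5]
(480, -150, 360, -30) [-16.76, -21.09, -5.15] [-0.0, 0.0, 103.5]
(452, -362, 240, -45) [-17.87, -28.13, -1.15] [-0.0, 0.0, 118.5]
(452, -362, 153, -45) [-17.87, -28.13, 1.75] [-0.0, 0.0, 118.5]
```

Call:
send_rows(
  moves=[
    [-1, -1, -5, 0, 0, 8, 1],
    [-1, -1, -5, 0, 0, 16, 1],
    [-1, -1, -5, 0, 0, 16, 1],
    [-14, -11.5, -5, 0, 0, 73, 1],
    [-14, -11.5, -5, 0, 0, 73, 1],
    [-14, -11.5, -5, 0, 0, 73, 1],
    [-14, -11.5, -5, 0, 0, 73, 1],
    [-14, -11.5, -5, 0, 0, 73, 1],
    [-14, -11.5, -5, 0, 0, 73, 1],
    [-14, -11.5, -5, 0, 0, 73, 1],
    [-14, -11.5, -5, 0, 0, 73, 1],
    [-14, -11.5, -5, 0, 0, 73, 1],
    [-17, -21, -5, 0, 0, 104, 1],
    [-17, -21, -5, 0, 0, 104, 1],
    [-17, -21, -5, 0, 0, 104, 1],
    [-17, -21, -5, 0, 0, 104, 1],
    [-17, -21, -5, 0, 0, 104, 1],
    [-17.9, -28.1, -3, 0, 0, 118, 1],
    [-17.9, -28.1, -3, 0, 0, 118, 1],
    [-17.9, -28.1, -3, 0, 0, 118, 1],
  ],
  grip_force=40,
)

```text
clock: 3.8
eef_pos: [465.5, -204.4, 326.7]
tcp_rot: [[0.703, 0.711, 0.001], [0.711, -0.703, 0.0], [0.001, 0.001, -1.0]]
contact_force: [1.5, 0.2, 0.1]
gripper_width: 1.003
grasp_force: 0.0
```

Run:
```python
from h import *
s=env.state(); print(s["clock"],s["eef_pos"],s["joints"],s["qvel"])
plan((453.5,-360,310,-45,0),(453.5,-360,310,-45,50),(453.5,-360,310,-45,-50),(453.5,-360,190,-45),(453.5,-360,153,-45))
```

```text
3.8 [ 465.49236056 -204.39736899  326.69025985] [-25.45610661   8.09736514  51.22388449 100.7239023   -6.59878818
  74.22102955 -17.39981497] [ 48.28331598  31.36402629  24.96686948  -8.23965945 -26.86945811
  -9.14601546  85.13185395]
(453.5, -360, 310, -45, 0) [-3.97, 3.36, 0.55] [0.0, -0.1, 0.3]
(453.5, -360, 310, -45, 50) [-3.97, 3.36, 0.55] [50.0, 0.1, 0.3]
(453.5, -360, 310, -45, -50) [-3.97, 3.36, 0.55] [-50.0, -0.2, 0.3]
(453.5, -360, 190, -45) [-3.97, 3.36, 4.55] [0.0, -0.1, 0.3]
(453.5, -360, 153, -45) [-3.98, 3.36, 5.79] [0.0, -0.1, 0.3]
```

Call:
send_rows(
  moves=[
    [-4, 3.4, 0.5, 0, 0, 0, 1],
    [-4, 3.4, 0.5, 0, 0, 0, 1],
    [-4, 3.4, 0.5, 0, 0, 0, 1],
    [-4, 3.4, 0.5, 0, 0, 0, 1],
    [-4, 3.4, 0.5, -50, 0, 0, 1],
    [-4, 3.4, 0.5, -50, 0, 0, 1],
    [-4, 3.4, 0.5, -50, 0, 0, 1],
    [-4, 3.4, 0.5, -50, 0, 0, 1],
    [-4, 3.4, 0.5, -50, 0, 0, 1],
    [-4, 3.4, 0.5, -50, 0, 0, 1],
    [-4, 3.4, 0.5, -50, 0, 0, 1],
    [-4, 3.4, 0.5, -50, 0, 0, 1],
  ],
)

```text
clock: 5.0
eef_pos: [454.6, -360.2, 312.4]
tcp_rot: [[0.702, 0.46, 0.543], [0.712, -0.454, -0.536], [-0.001, 0.763, -0.647]]
contact_force: [0.1, -0.6, 1.0]
gripper_width: 1.001
grasp_force: 0.0
```

Run:
```python
from h import *
s=env.state(); print(s["clock"],s["eef_pos"],s["joints"])
plan((453.5,-360,260,-45),(453.5,-360,190,-45),(453.5,-360,153,-45))
```

```text
5.0 [ 454.58011274 -360.19486137  312.39695973] [ -9.03777158 -10.96413803  33.66625947 131.83270235  68.46703387
  21.03104795 -75.87653654]
(453.5, -360, 260, -45) [-0.02, -1.35, 1.11] [49.7, -0.1, 0.4]
(453.5, -360, 190, -45) [-0.02, -3.13, 2.61] [49.7, -0.1, 0.4]
(453.5, -360, 153, -45) [-0.02, -4.07, 3.41] [49.7, -0.1, 0.4]
```

Call:
send_rows(
  moves=[
    [0, -1.35, 1.1, 50, 0, 0, 1],
    [0, -1.35, 1.1, 50, 0, 0, 1],
    [0, -1.35, 1.1, 50, 0, 0, 1],
    [0, -1.35, 1.1, 50, 0, 0, 1],
    [0, -1.35, 1.1, 50, 0, 0, 1],
    [0, -1.35, 1.1, 50, 0, 0, 1],
    [0, -1.35, 1.1, 50, 0, 0, 1],
    [0, -3.1, 2.6, 50, 0, 0, 1],
    [0, -3.1, 2.6, 50, 0, 0, 1],
    [0, -3.1, 2.6, 50, 0, 0, 1],
    [0, -3.1, 2.6, 50, 0, 0, 1],
  ],
)

```text
clock: 6.1
eef_pos: [453.0, -361.2, 191.2]
tcp_rot: [[0.705, 0.709, -0.008], [0.709, -0.705, 0.002], [-0.004, -0.007, -1.0]]
contact_force: [-0.4, 0.9, 0.3]
gripper_width: 0.999
grasp_force: 0.0
```

Run:
```python
from h import *
s=env.state(); print(s["clock"],s["eef_pos"],s["joints"])
plan((453.5,-360,153,-45),(453.5,-360,260,-45))
```

```text
6.1 [ 453.0373039  -361.22011744  191.15295079] [ -1.05841319  26.83684509  48.41851077 100.88602259 -22.07640343
  62.79047956   9.94427749]
(453.5, -360, 153, -45) [0.04, -0.01, 1.27] [-0.4, 0.2, 0.2]
(453.5, -360, 260, -45) [0.03, -0.03, -2.29] [-0.4, 0.2, 0.2]
```

Call:
send_rows(
  moves=[
    [0, 0, 0.7, 0, 0, 0, 1],
    [0, 0, 1.25, 0, 0, 0, 1],
    [0, 0, 1.25, 0, 0, 0, 1],
    [0, 0, 1.25, 0, 0, 0, 0],
    [0, 0, 1.25, 0, 0, 0, 0],
    [0, 0, 1.25, 0, 0, 0, 0],
    [0, 0, 1.25, 0, 0, 0, 0],
    [0, 0, 1.25, 0, 0, 0, 0],
    [0, 0, 0.9, 0, 0, 0, 0],
    [0, 0, 0.3, 0, 0, 0, 0],
    [0, 0, -0.5, 0, 0, 0, 0],
  ],
)

```text
clock: 7.2
eef_pos: [453.0, -360.9, 206.4]
tcp_rot: [[0.704, 0.71, -0.009], [0.71, -0.704, 0.004], [-0.003, -0.009, -1.0]]
contact_force: [0.7, 0.4, 0.5]
gripper_width: 0.355
grasp_force: 0.0
```

Run:
```python
from h import *
s=env.state(); print(s["clock"],s["eef_pos"],s["contact_force"],s["ft_torque"])
plan((453.5,-360,265,-45),(455,-100,265,-25),(455,100,265,-10),(452,386,220,0),(450,386,60,0),(450,386,41,0))
```

```text
7.2 [ 453.01609624 -360.88598856  206.41647893] [0.74414757 0.37114109 0.53729435] [-0.03852703  0.11091745 -0.01675022]
(453.5, -360, 265, -45) [0.03, -0.03, -1.95] [-0.5, 0.2, 0.2]
(455, -100, 265, -25) [6.21, -6.1, -1.92] [-0.5, 0.1, -19.8]
(455, 100, 265, -10) [10.95, -10.79, -1.89] [-0.6, 0.0, -34.8]
(452, 386, 220, 0) [17.65, -17.56, -0.35] [-0.6, -0.0, -44.8]
(450, 386, 60, 0) [17.62, -17.56, 4.98] [-0.6, -0.0, -44.8]
(450, 386, 41, 0) [17.62, -17.56, 5.61] [-0.6, -0.0, -44.8]
```

The fingers were still closing when I lifted, so they missed the knob. I'll go down again and give them more time.

Call:
send_rows(
  moves=[
    [0, 0, 0, 0, 0, 0, 0.7],
    [0, 0, 0, 0, 0, 0, 0.7],
    [0, 0, 0, 0, 0, 0, 0.7],
    [0, 0, 0, 0, 0, 0, 0.7],
    [0, 0, 0, 0, 0, 0, 0.7],
    [0, 0, 0, 0, 0, 0, 0.7],
    [0, 0, 1, 0, 0, 0, 0.7],
    [0, 0, 1.8, 0, 0, 0, 0.7],
    [0, 0, 1.8, 0, 0, 0, 0.7],
    [0, 0, 1.8, 0, 0, 0, 0],
    [0, 0, 1.8, 0, 0, 0, 0],
    [0, 0, 1.8, 0, 0, 0, 0],
    [0, 0, 1.8, 0, 0, 0, 0],
    [0, 0, 1.8, 0, 0, 0, 0],
    [0, 0, 1.8, 0, 0, 0, 0],
    [0, 0, 1.8, 0, 0, 0, 0],
    [0, 0, 1.8, 0, 0, 0, 0],
  ],
)

```text
clock: 8.9
eef_pos: [453.2, -360.9, 152.3]
tcp_rot: [[0.704, 0.71, -0.007], [0.71, -0.704, 0.004], [-0.002, -0.007, -1.0]]
contact_force: [-1.4, 3.3, 7.2]
gripper_width: 0.398
grasp_force: 40.0
```

Call:
send_rows(
  moves=[
    [0, 0, -0.3, 0, 0, 0, 0],
    [0, 0, -0.8, 0, 0, 0, 0],
    [0, 0, -1.8, 0, 0, 0, 0],
    [0, 0, -3, 0, 0, 0, 0],
    [0, 0, -3.8, 0, 0, 0, 0],
    [0, 0, -3.8, 0, 0, 0, 0],
  ],
)

```text
clock: 9.5
eef_pos: [454.6, -362.3, 269.6]
tcp_rot: [[0.704, 0.71, -0.003], [0.71, -0.704, 0.001], [-0.001, -0.003, -1.0]]
contact_force: [0.5, 0.5, -5.5]
gripper_width: 0.394
grasp_force: 40.0
```

Run:
```python
from h import *
s=env.state(); print(s["clock"],s["eef_pos"],s["contact_force"],s["ft_torque"])
plan((455,-100,265,-25),(455,100,265,-10),(452,386,220,0),(450,386,60,0),(450,386,41,0))
```

```text
9.5 [ 454.57933504 -362.29894852  269.58319133] [ 0.49110171  0.5153992  -5.50754481] [-0.07522052  0.12060178  0.01802255]
(455, -100, 265, -25) [6.22, -6.15, 0.16] [-0.2, 0.0, -19.8]
(455, 100, 265, -10) [10.95, -10.84, 0.17] [-0.2, 0.0, -34.8]
(452, 386, 220, 0) [17.65, -17.62, 1.69] [-0.2, 0.0, -44.8]
(450, 386, 60, 0) [17.61, -17.65, 7.02] [-0.2, 0.0, -44.8]
(450, 386, 41, 0) [17.61, -17.65, 7.65] [-0.2, 0.0, -44.8]
```

Call:
send_rows(
  moves=[
    [0.6, -0.6, 0.1, 0, 0, -2, 0],
    [1.5, -1.5, 0.1, 0, 0, -5, 0],
    [2.5, -2.5, 0.1, 0, 0, -9, 0],
    [3.6, -3.6, 0.1, 0, 0, -12, 0],
    [4.7, -4.7, 0.1, 0, 0, -15, 0],
    [5.8, -5.8, 0.1, 0, 0, -18, 0],
    [6.9, -6.9, 0.1, 0, 0, -21, 0],
    [8, -8, 0.1, 0, 0, -25, 0],
    [9.1, -9.1, 0.1, 0, 0, -28, 0],
    [10.2, -10.2, 0.1, 0, 0, -32, 0],
    [11.3, -11.3, 0.1, 0, 0, -35, 0],
    [12.4, -12.4, 0.3, 0, 0, -38, 0],
    [13.5, -13.5, 0.6, 0, 0, -41, 0],
    [14.6, -14.6, 0.9, 0, 0, -44, 0],
    [15.6, -15.6, 1.2, 0, 0, -45, 0],
    [16.5, -16.5, 1.5, 0, 0, -45, 0],
    [17.2, -17.2, 2, 0, 0, -45, 0],
    [17.6, -17.6, 2.7, 0, 0, -45, 0],
    [17.6, -17.65, 3.7, 0, 0, -45, 0],
    [17.6, -17.65, 4.7, 0, 0, -45, 0],
  ],
)

```text
clock: 11.5
eef_pos: [448.0, 387.4, 125.8]
tcp_rot: [[-0.005, 1.0, -0.008], [1.0, 0.005, 0.003], [0.003, -0.008, -1.0]]
contact_force: [0.7, -0.1, -5.0]
gripper_width: 0.395
grasp_force: 40.0
```

Run:
```python
from h import *
s=env.state(); print(s["clock"],s["contact_force"],s["grasp_force"])
plan((450,386,60,0),(450,386,40,0))
```

```text
11.5 [ 0.73941618 -0.05572578 -4.96938521] 39.99872624874115
(450, 386, 60, 0) [-0.05, 0.09, 2.19] [-0.5, -0.2, 0.3]
(450, 386, 40, 0) [-0.06, 0.09, 2.86] [-0.5, -0.2, 0.3]
```

Call:
send_rows(
  moves=[
    [0, 0, 1, -0.4, 0, 0, 0],
    [0, 0, 1.9, -0.4, 0, 0, 0],
    [0, 0, 2.4, -0.4, 0, 0, 0],
    [0, 0, 2.6, -0.4, 0, 0, 0],
    [0, 0, 2.65, -0.4, 0, 0, 0],
    [0, 0, 2.65, -0.4, 0, 0, 0],
  ],
)

```text
clock: 12.1
eef_pos: [448.5, 387.7, 48.8]
tcp_rot: [[-0.004, 1.0, 0.0], [1.0, 0.004, 0.004], [0.004, 0.0, -1.0]]
contact_force: [-0.6, -0.5, -4.7]
gripper_width: 0.399
grasp_force: 40.0
```

Call:
send_rows(
  moves=[
    [0, 0, 0.15, 0, 0, 0, 0],
    [0, 0, 0.28, 0, 0, 0, 0],
    [0, 0, 0.28, 0, 0, 0, 0],
    [0, 0, 0.28, 0, 0, 0, 0.7],
    [0, 0, 0.28, 0, 0, 0, 0.7],
    [0, 0, 0.28, 0, 0, 0, 0.7],
    [0, 0, 0.28, 0, 0, 0, 0.7],
    [0, 0, 0.28, 0, 0, 0, 0.7],
    [0, 0, 0.28, 0, 0, 0, 0.7],
  ],
)

```text
clock: 13.0
eef_pos: [448.0, 387.4, 39.5]
tcp_rot: [[-0.004, 1.0, -0.001], [1.0, 0.004, 0.004], [0.004, -0.001, -1.0]]
contact_force: [-1.0, -0.3, 0.7]
gripper_width: 0.701
grasp_force: 0.0
```

Run:
```python
from h import *
s=env.state(); print(s["clock"],s["eef_pos"],s["contact_force"],s["grasp_force"])
plan((450,386,250,0),(480,200,270,-20),(564,0,215,-45),(564,0,160,-45),(564,0,88,-45))
```

```text
13.0 [447.98269893 387.39420174  39.51649854] [-0.96233276 -0.26573282  0.72439957] 0.0
(450, 386, 250, 0) [-0.02, 0.06, -7.02] [-0.0, -0.2, 0.2]
(480, 200, 270, -20) [-6.22, 1.04, -7.71] [-0.1, -0.2, 20.2]
(564, 0, 215, -45) [-12.91, 3.81, -5.9] [-0.1, -0.2, 45.2]
(564, 0, 160, -45) [-12.91, 3.81, -4.07] [-0.1, -0.2, 45.2]
(564, 0, 88, -45) [-12.92, 3.81, -1.67] [-0.1, -0.2, 45.2]
```

Call:
send_rows(
  moves=[
    [0, 0, -1.5, 0, 0, 0, 0.7],
    [0, 0, -3, 0, 0, 0, 0.7],
    [0, 0, -4.6, 0, 0, 0, 0.7],
    [0, 0, -6.2, 0, 0, 0, 0.7],
    [-6.2, 1, -7.2, 0, 0, 20, 0.7],
    [-6.2, 1, -7.2, 0, 0, 20, 0.7],
    [-6.2, 1, -7.2, 0, 0, 20, 0.7],
    [-6.2, 1, -7.2, 0, 0, 20, 0.7],
    [-12.9, 3.8, -5.9, 0, 0, 45, 0.7],
    [-12.9, 3.8, -5.9, 0, 0, 45, 0.7],
    [-12.9, 3.8, -5.9, 0, 0, 45, 0.7],
    [-12.9, 3.8, -5.9, 0, 0, 45, 0.7],
    [-12.9, 3.8, -5.9, 0, 0, 45, 0.7],
    [-12.9, 3.8, -5, 0, 0, 45, 0.7],
    [-12.9, 3.8, -4.1, 0, 0, 45, 0.7],
    [-12.9, 3.8, -4.1, 0, 0, 45, 0.7],
    [-12.9, 3.8, -4.1, 0, 0, 45, 0.7],
  ],
)

```text
clock: 14.7
eef_pos: [563.7, 0.3, 161.6]
tcp_rot: [[0.704, 0.71, -0.001], [0.71, -0.704, 0.003], [0.002, -0.003, -1.0]]
contact_force: [0.0, -0.3, -0.1]
gripper_width: 0.7
grasp_force: 0.0
```

Run:
```python
from h import *
s=env.state(); print(s["clock"],s["eef_pos"])
c=optics.camera("top"); p=cloud(c,np.ones((384,512),bool))
q=p[(abs(p[:,0]-450)<130)&(abs(p[:,1]-386)<130)]; k=q[(q[:,2]>60)&(q[:,2]<85)]; print("knob",k.mean(0),len(k))
f=q[(q[:,2]>18)&(q[:,2]<50)]; print("lid",circ(cv2.convexHull(f[:,:2].astype(np.float32))[:,0]),q[:,2].max())
c2=optics.camera("side"); print([ (d["centre"],d["confidence"]) for d in models.tip_of("side","pot")+models.tip_of("side","tray_bar")])
v=np.hstack([c["img"][110:290,130:430],c2["img"][130:310,140:440]]); cv2.imwrite("pics/a.png",v)
plan((564,0,160,-45),(564,0,88,-45))
```

```text
14.7 [5.63733407e+02 3.04645384e-01 1.61617832e+02]
knob [449.23348353 385.70324911  70.80362086] 95
lid (array([434.4947962 , 400.99277695]), np.float64(130.54094596532627)) 80.36195307848593
[([446.6, -360.6, -1.8], 0.88), ([565.0, 2.5, 107.2], 0.8)]
(564, 0, 160, -45) [-0.02, 0.01, 0.08] [-0.1, -0.2, 0.3]
(564, 0, 88, -45) [-0.03, 0.01, 2.48] [-0.1, -0.2, 0.3]
```

View pics/a.png

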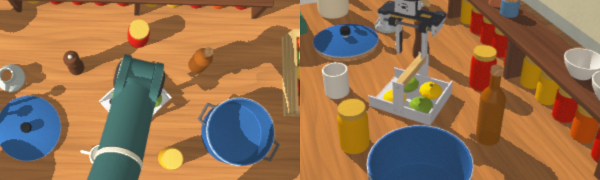

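The lid lies knob up on the mat at crop pixel (28,128). The pot is open at (238,130), and the fingers straddle the bar. I'll descend and grip.

Call:
send_rows(
  moves=[
    [0, 0, 1, 0, 0, 0, 0.7],
    [0, 0, 2, 0, 0, 0, 0.7],
    [0, 0, 2.45, 0, 0, 0, 0.7],
    [0, 0, 2.45, 0, 0, 0, 0.7],
    [0, 0, 2.45, 0, 0, 0, 0],
    [0, 0, 2.45, 0, 0, 0, 0],
    [0, 0, 2.45, 0, 0, 0, 0],
    [0, 0, 2.45, 0, 0, 0, 0],
    [0, 0, 2.45, 0, 0, 0, 0],
    [0, 0, 2.45, 0, 0, 0, 0],
    [0, 0, 2.45, 0, 0, 0, 0],
    [0, 0, 2.45, 0, 0, 0, 0],
    [0, 0, 2.45, 0, 0, 0, 0],
    [0, 0, 2.45, 0, 0, 0, 0],
  ],
  grip_force=60,
)

```text
clock: 16.3
eef_pos: [564.0, 0.5, 87.8]
tcp_rot: [[0.704, 0.71, 0.0], [0.71, -0.704, 0.004], [0.003, -0.002, -1.0]]
contact_force: [0.6, -1.3, 5.0]
gripper_width: 0.251
grasp_force: 59.9
```

Call:
send_rows(
  moves=[
    [0, 0, -0.2, 0, 0, 0, 0],
    [0, 0, -0.6, 0, 0, 0, 0],
    [0, 0, -1.2, 0, 0, 0, 0],
    [0, 0, -2, 0, 0, 0, 0],
    [0, 0, -3, 0, 0, 0, 0],
    [0, 0, -4, 0, 0, 0, 0],
    [0, 0, -5, 0, 0, 0, 0],
    [0, 0, -5.8, 0, 0, 0, 0],
    [0, 0, -6.2, 0, 0, 0, 0],
    [0, 0, -6.2, 0, 0, 0, 0],
    [0, 0, -6.2, 0, 0, 0, 0],
  ],
)

```text
clock: 17.4
eef_pos: [563.1, 0.2, 272.5]
tcp_rot: [[0.704, 0.71, -0.002], [0.71, -0.704, 0.004], [0.001, -0.004, -1.0]]
contact_force: [-0.0, 0.4, -9.4]
gripper_width: 0.248
grasp_force: 59.9
```

Run:
```python
from h import *
s=env.state(); print(s["clock"],s["eef_pos"],s["contact_force"],s["ft_torque"],s["grasp_force"])
c=optics.camera("side"); cv2.imwrite("pics/b.png",c["img"][60:330,150:450])
plan((556,-463,274,-45),(556,-463,240,-45))
```

```text
17.4 [5.63148907e+02 1.54364413e-01 2.72508162e+02] [-0.03024127  0.398603   -9.38413779] [-0.04517053  0.18718491  0.01127319] 59.86010491847992
(556, -463, 274, -45) [-11.13, 10.7, -0.11] [-0.2, -0.0, 0.2]
(556, -463, 240, -45) [-11.13, 10.71, 1.02] [-0.2, -0.0, 0.2]
```

View pics/b.png

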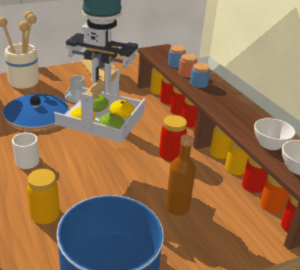

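The tray hangs level at crop pixel (100,110) with all four squash on it. A straight path would pass too close to the vinegar bottle, so I'll go by way of (450,-230).

Call:
send_rows(
  moves=[
    [-0.4, 0.13, 0, 0, 0, 0, 0],
    [-1.1, 0.37, 0, 0, 0, 0, 0],
    [-2, 0.67, 0, 0, 0, 0, 0],
    [-3, 1, 0, 0, 0, 0, 0],
    [-4, 1.33, 0, 0, 0, 0, 0],
    [-5, 1.67, 0, 0, 0, 0, 0],
    [-6, 2, 0, 0, 0, 0, 0],
    [-6.9, 2.4, 0, 0, 0, 0, 0],
    [-7.7, 3, 0, 0, 0, 0, 0],
    [-8.3, 3.7, 0, 0, 0, 0, 0],
    [-8.7, 4.6, 0, 0, 0, 0, 0],
    [-9.1, 5.5, 0, 0, 0, 0, 0],
    [-9.5, 6.4, 0, 0, 0, 0, 0],
    [-9.8, 7.3, 0, 0, 0, 0, 0],
    [-10.1, 8.2, 0, 0, 0, 0, 0],
    [-10.4, 9, 0, 0, 0, 0, 0],
    [-10.7, 9.8, 0, 0, 0, 0, 0],
    [-11, 10.4, 0, 0, 0, 0, 0],
    [-11.1, 10.7, 0, 0, 0, 0, 0],
    [-11.1, 10.7, 0, 0, 0, 0, 0],
  ],
)

```text
clock: 19.45
eef_pos: [555.8, -464.1, 271.0]
tcp_rot: [[0.706, 0.709, -0.002], [0.709, -0.706, 0.003], [0.001, -0.004, -1.0]]
contact_force: [-0.5, 0.7, -8.7]
gripper_width: 0.25
grasp_force: 59.9
```

Run:
```python
from h import *
s=env.state(); print(s["clock"],s["eef_pos"],s["contact_force"],s["grasp_force"])
c=optics.camera("top"); c2=optics.camera("side")
cv2.imwrite("pics/c.png",np.hstack([c["img"][110:330,220:480],c2["img"][130:350,180:440]]))
for n in("pot","tray_lip"): print(n,[(np.round(d["centre"]),round(d["confidence"],2)) for cam in("top","side") for d in models.tip_of(cam,n)[:2]])
d=np.array([-.707,.707,0]); lip=np.array([453,-361,150])-45*d
ws=[]
for t in (0,6,12,18,22,26,32,38,45,50):
    r=np.radians(t); bar=lip-(100*np.cos(r)-104*np.sin(r))*d+[0,0,100*np.sin(r)+104*np.cos(r)]
    ws.append((*np.round(bar+19*R0(-45,-t)[:,2],1),-45,-t))
plan(*ws)
```

```text
19.45 [ 555.75803828 -464.11042716  271.00342658] [-0.50373544  0.727116   -8.68645898] 59.86026227474213
pot [(array([ 454., -362.,    1.]), 0.88), (array([804.,  -7.,  -1.]), 0.34), (array([ 449., -363.,   -1.]), 0.75)]
tray_lip [(array([ 487., -397.,  187.]), 0.81), (array([446., 386.,  56.]), 0.41), (array([ 484., -395.,  191.]), 0.73), (array([360., 117.,   4.]), 0.52)]
(np.float64(555.5), np.float64(-463.5), np.float64(235.0), -45, 0) [-0.09, 0.0, 1.24] [-0.2, -0.2, 0.3]
(np.float64(548.8), np.float64(-456.8), np.float64(245.0), -45, -6) [-0.09, -0.31, 0.91] [-6.2, -0.2, 0.3]
(np.float64(541.5), np.float64(-449.5), np.float64(253.9), -45, -12) [-0.08, -0.66, 0.61] [-12.2, -0.2, 0.3]
(np.float64(533.5), np.float64(-441.5), np.float64(261.7), -45, -18) [-0.08, -1.04, 0.35] [-18.2, -0.2, 0.3]
(np.float64(527.9), np.float64(-435.9), np.float64(266.3), -45, -22) [-0.08, -1.3, 0.2] [-22.2, -0.2, 0.2]
(np.float64(522.0), np.float64(-430.0), np.float64(270.2), -45, -26) [-0.08, -1.58, 0.07] [-26.2, -0.2, 0.2]
(np.float64(512.9), np.float64(-420.9), np.float64(275.1), -45, -32) [-0.07, -2.01, -0.09] [-32.2, -0.2, 0.2]
(np.float64(503.5), np.float64(-411.5), np.float64(278.5), -45, -38) [-0.07, -2.45, -0.21] [-38.2, -0.2, 0.2]
(np.float64(492.3), np.float64(-400.3), np.float64(280.8), -45, -45) [-0.07, -2.98, -0.28] [-45.2, -0.3, 0.2]
(np.float64(484.2), np.float64(-392.2), np.float64(281.2), -45, -50) [-0.07, -3.36, -0.29] [-50.2, -0.3, 0.2]
```

View pics/c.png

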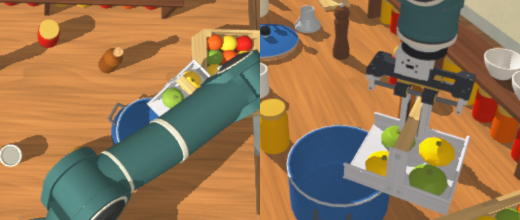

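The lip shows over the pot's far edge as predicted, with four squash on the tray. Pouring now.

Call:
send_rows(
  moves=[
    [-0.1, 0, 0.5, 0, 0, 0, 0],
    [-0.1, 0, 1, 0, 0, 0, 0],
    [-0.1, -0.15, 1, -3, 0, 0, 0],
    [-0.1, -0.3, 0.9, -6, 0, 0, 0],
    [-0.1, -0.65, 0.6, -12, 0, 0, 0],
    [-0.1, -1.05, 0.35, -18, 0, 0, 0],
    [-0.1, -1.3, 0.2, -22, 0, 0, 0],
    [-0.1, -1.3, 0.2, -22, 0, 0, 0],
    [-0.1, -1.45, 0.15, -24, 0, 0, 0],
    [-0.1, -1.6, 0.05, -26, 0, 0, 0],
    [-0.1, -1.6, 0.05, -26, 0, 0, 0],
    [-0.1, -1.6, 0.05, -26, 0, 0, 0],
    [-0.1, -1.6, 0.05, -26, 0, 0, 0],
    [-0.1, -2, -0.1, -32, 0, 0, 0],
    [-0.1, -2, -0.1, -32, 0, 0, 0],
    [-0.1, -2.45, -0.2, -38, 0, 0, 0],
    [-0.1, -2.45, -0.2, -38, 0, 0, 0],
    [-0.1, -3, -0.3, -45, 0, 0, 0],
    [-0.1, -3, -0.3, -45, 0, 0, 0],
    [-0.1, -3, -0.3, -45, 0, 0, 0],
  ],
)

```text
clock: 21.75
eef_pos: [490.2, -405.2, 282.4]
tcp_rot: [[0.71, 0.505, 0.491], [0.704, -0.505, -0.499], [-0.004, 0.7, -0.714]]
contact_force: [-0.0, -1.3, -3.5]
gripper_width: 0.251
grasp_force: 59.9
```

Run:
```python
from h import *
s=env.state(); print(s["clock"],s["eef_pos"],s["contact_force"],s["ft_torque"],s["grasp_force"])
c=optics.camera("top"); c2=optics.camera("side")
cv2.imwrite("pics/d.png",np.hstack([c["img"][110:330,220:480],c2["img"][130:350,180:440]]))
for cam in("top","side"): print(cam,[(np.round(d["centre"]),round(d["confidence"],2)) for n in ("squash1","tray_lip","pot") for d in models.tip_of(cam,n)[:5]])
plan((556,-463,290,-45),(450,-230,290,-45),(555,-10,290,-45))
```

```text
21.75 [ 490.17342649 -405.17798243  282.35725531] [-0.009885   -1.3121468  -3.50613428] [ 0.90526362  1.23199251 -0.112834  ] 59.8627370595932
top [(array([ 447., -294.,   27.]), 0.68), (array([ 386., -339.,   30.]), 0.49), (array([ 497., -410.,   42.]), 0.46), (array([ 430., -397.,   33.]), 0.45), (array([ 481., -399.,  153.]), 0.21), (array([ 452., -358.,    2.]), 0.74), (array([ 454., -362.,    0.]), 0.89)]
side [(array([ 443., -293.,   30.]), 0.87), (array([ 386., -341.,   28.]), 0.71), (array([ 484., -400.,   38.]), 0.58), (array([ 427., -398.,   35.]), 0.57), (array([360., 118.,   6.]), 0.46), (array([ 479., -396.,  153.]), 0.64), (array([ 449., -358.,    0.]), 0.81)]
(556, -463, 290, -45) [0.19, 2.27, 1.85] [44.3, 0.3, -0.1]
(450, -230, 290, -45) [3.16, -3.44, -3.75] [44.3, 0.3, -0.1]
(555, -10, 290, -45) [10.81, -5.38, -5.69] [44.3, 0.3, -0.1]
```

View pics/d.png

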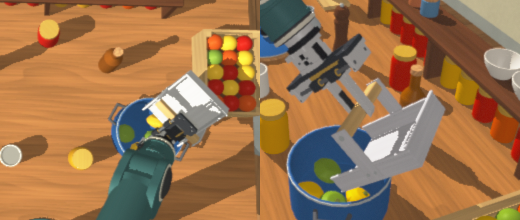

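All four squash lie in the pot (top crop around (140,130)), centred 27 to 42 mm up, and the tray is empty. I'll level it and take it back.

Run:
```python
from h import *
plan((500,-410,310,-45),(450,-230,310,-45),(500,-120,300,-45),(563,0,250,-45),(563,0,150,-45))
```

```text
(500, -410, 310, -45) [0.11, 0.9, -0.43] [44.3, 0.3, -0.1]
(450, -230, 310, -45) [3.16, -2.98, -4.23] [44.3, 0.3, -0.1]
(500, -120, 300, -45) [6.92, -4.22, -5.0] [44.3, 0.3, -0.1]
(563, 0, 250, -45) [11.24, -6.34, -4.77] [44.3, 0.3, -0.1]
(563, 0, 150, -45) [11.25, -8.67, -2.39] [44.3, 0.3, -0.1]
```

Call:
send_rows(
  moves=[
    [0, 0.4, -0.6, 8, 0, 0, 0],
    [0, 0.9, -0.9, 16, 0, 0, 0],
    [0, 0.9, -0.8, 24, 0, 0, 0],
    [0.1, 0.9, -0.6, 32, 0, 0, 0],
    [0.1, 0.9, -0.45, 40, 0, 0, 0],
    [0.1, 0.9, -0.45, 44.3, 0, 0, 0],
    [0.5, 0.3, -1, 44.3, 0, 0, 0],
    [1.1, -0.5, -1.7, 44.3, 0, 0, 0],
    [1.7, -1.2, -2.4, 44.3, 0, 0, 0],
    [2.3, -2, -3.2, 44.3, 0, 0, 0],
    [3, -2.8, -4, 44.3, 0, 0, 0],
    [4, -3.2, -4.4, 44.3, 0, 0, 0],
    [5, -3.55, -4.6, 44.3, 0, 0, 0],
    [6, -3.9, -4.8, 44.3, 0, 0, 0],
    [7, -4.3, -5, 44.3, 0, 0, 0],
    [8, -4.8, -5, 44.3, 0, 0, 0],
    [9, -5.3, -4.9, 44.3, 0, 0, 0],
    [10.1, -5.8, -4.9, 44.3, 0, 0, 0],
    [11, -6.2, -4.8, 44.3, 0, 0, 0],
    [11.25, -6.35, -4.75, 44.3, 0, 0, 0],
  ],
)

```text
clock: 24.15
eef_pos: [564.3, 4.5, 247.5]
tcp_rot: [[0.705, 0.709, -0.003], [0.709, -0.705, -0.002], [-0.003, -0.001, -1.0]]
contact_force: [-0.9, -0.3, -5.0]
gripper_width: 0.254
grasp_force: 59.9
```

Run:
```python
from h import *
s=env.state(); print(s["clock"],s["contact_force"],s["ft_torque"],s["grasp_force"])
optics.camera("side"); print([(np.round(d["centre"]),round(d["confidence"],2)) for n in ("tray_lip","tray","tray_bar") for d in models.tip_of("side",n)[:1]])
plan((563,0,150,-45),(563,0,90,-45))
```

```text
24.15 [-0.8524953  -0.29516801 -4.99886484] [ 0.00362757  0.16051112 -0.01343598] 59.92760181427002
[(array([806.,  -1.,  -5.]), 0.49), (array([561.,   0., 161.]), 0.57), (array([565.,   8., 264.]), 0.65)]
(563, 0, 150, -45) [0.02, -0.0, 3.31] [0.0, 0.2, -0.2]
(563, 0, 90, -45) [0.02, -0.01, 5.31] [0.0, 0.2, -0.2]
```

Call:
send_rows(
  moves=[
    [0, 0, 0.6, 0, 0, 0, 0],
    [0, 0, 1.6, 0, 0, 0, 0],
    [0, 0, 2.7, 0, 0, 0, 0],
    [0, 0, 3.7, 0, 0, 0, 0],
    [0, 0, 4.4, 0, 0, 0, 0],
    [0, 0, 4.9, 0, 0, 0, 0],
    [0, 0, 5.15, 0, 0, 0, 0],
    [0, 0, 5.25, 0, 0, 0, 0],
    [0, 0, 5.3, 0, 0, 0, 0],
    [0, 0, 5.3, 0, 0, 0, 0],
  ],
)

```text
clock: 25.35
eef_pos: [563.0, 0.4, 90.8]
tcp_rot: [[0.709, 0.706, -0.001], [0.706, -0.709, -0.003], [-0.003, 0.001, -1.0]]
contact_force: [0.2, 0.4, -4.3]
gripper_width: 0.248
grasp_force: 59.9
```

Call:
send_rows(
  moves=[
    [0, 0, 0.05, 0, 0, 0, 0],
    [0, 0, 0.1, 0, 0, 0, 0],
    [0, 0, 0.1, 0, 0, 0, 0],
    [0, 0, 0.1, 0, 0, 0, 0.7],
    [0, 0, 0.1, 0, 0, 0, 0.7],
    [0, 0, 0.1, 0, 0, 0, 0.7],
    [0, 0, 0.1, 0, 0, 0, 0.7],
    [0, 0, 0.1, 0, 0, 0, 0.7],
    [0, 0, 0.1, 0, 0, 0, 0.7],
    [0, 0, 0.1, 0, 0, 0, 0.7],
    [0, 0, -1, 0, 0, 0, 0.7],
    [0, 0, -2.4, 0, 0, 0, 0.7],
    [0, 0, -4, 0, 0, 0, 0.7],
    [0, 0, -5.3, 0, 0, 0, 0.7],
    [0, 0, -6, 0, 0, 0, 0.7],
    [0, 0, -6, 0, 0, 0, 0.7],
  ],
  grip_force=40,
)

```text
clock: 26.95
eef_pos: [564.1, 0.9, 273.0]
tcp_rot: [[0.709, 0.706, 0.002], [0.706, -0.709, -0.002], [0.0, 0.003, -1.0]]
contact_force: [0.5, -0.4, -0.9]
gripper_width: 0.7
grasp_force: 0.0
```

Run:
```python
from h import *
s=env.state(); print(s["clock"],s["eef_pos"])
c=optics.camera("top"); p=cloud(c,np.ones((384,512),bool))
q=p[(abs(p[:,0]-450)<130)&(abs(p[:,1]-386)<130)]; k=q[(q[:,2]>65)&(q[:,2]<85)]; print("knob",k.mean(0),len(k))
m=models.masks_of("top","pot")[0]["pixels"]; print("pot rim",hullfit(c,m,122,136), [np.round(d["centre"]) for d in models.tip_of("top","pot")[:1]+models.tip_of("top","lid_knob")[:1]])
optics.camera("side"); print([(np.round(d["centre"]),round(d["confidence"],2)) for n in ("tray","tray_bar","pot","lid_knob","lid") for d in models.tip_of("side",n)[:1]])
plan((500,200,260,-20),(449,386,200,0),(449,386,40,0))
```

```text
26.95 [564.07241552   0.89958777 272.98022801]
knob [449.17809279 385.97939681  71.70255475] 88
pot rim ((array([ 454.32977033, -359.57543627]), np.float64(115.61086969898477)), 479) [array([ 451., -359.,    1.]), array([450., 387.,  56.])]
[(array([560.,  -4.,   0.]), 0.9), (array([564.,   3., 108.]), 0.95), (array([803.,  -6.,  -3.]), 0.46), (array([447., 382.,  56.]), 0.95), (array([450., 386.,  12.]), 0.89)]
(500, 200, 260, -20) [3.2, -6.18, 0.31] [-0.0, 0.2, -25.1]
(449, 386, 200, 0) [6.38, -11.77, 2.29] [-0.1, 0.2, -45.1]
(449, 386, 40, 0) [6.4, -11.78, 7.63] [-0.1, 0.2, -45.1]
```

Call:
send_rows(
  moves=[
    [3.2, -6.2, 0.3, 0, 0, -25, 0.7],
    [3.2, -6.2, 0.3, 0, 0, -25, 0.7],
    [3.2, -6.2, 0.3, 0, 0, -25, 0.7],
    [3.2, -6.2, 0.3, 0, 0, -25, 0.7],
    [6.4, -11.8, 2.3, 0, 0, -45, 0.7],
    [6.4, -11.8, 2.3, 0, 0, -45, 0.7],
    [6.4, -11.8, 2.3, 0, 0, -45, 0.7],
    [6.4, -11.8, 2.3, 0, 0, -45, 0.7],
    [6.4, -11.8, 2.3, 0, 0, -45, 0.7],
    [6.4, -11.8, 2.3, 0, 0, -45, 0.7],
    [6.4, -11.8, 3.9, 0, 0, -45, 0.7],
    [6.4, -11.8, 5.5, 0, 0, -45, 0.7],
    [6.4, -11.8, 5.5, 0, 0, -45, 0.7],
    [6.4, -11.8, 5.5, 0, 0, -45, 0.7],
    [6.4, -11.8, 5.5, 0, 0, -45, 0.7],
  ],
)

```text
clock: 28.95
eef_pos: [450.5, 387.0, 107.1]
tcp_rot: [[0.003, 1.0, 0.0], [1.0, -0.003, -0.001], [-0.001, 0.0, -1.0]]
contact_force: [-0.1, -0.2, 0.8]
gripper_width: 0.7
grasp_force: 0.0
```

Run:
```python
from h import *
plan((448,387.4,40,0))
```

```text
(448, 387.4, 40, 0) [0.01, -0.08, 2.24] [0.0, 0.0, -0.2]
```

Call:
send_rows(
  moves=[
    [0, -0.05, 1, 0, 0, 0, 0.7],
    [0, -0.05, 1.9, 0, 0, 0, 0.7],
    [0, -0.05, 2.2, 0, 0, 0, 0.7],
    [0, -0.05, 2.2, 0, 0, 0, 0.7],
    [0, -0.05, 2.2, 0, 0, 0, 0],
    [0, -0.05, 2.2, 0, 0, 0, 0],
    [0, -0.05, 2.2, 0, 0, 0, 0],
    [0, -0.05, 2.2, 0, 0, 0, 0],
    [0, -0.05, 2.2, 0, 0, 0, 0],
    [0, -0.05, 2.2, 0, 0, 0, 0],
    [0, -0.05, 2.2, 0, 0, 0, 0],
    [0, -0.05, 2.2, 0, 0, 0, 0],
  ],
)

```text
clock: 30.15
eef_pos: [447.6, 387.0, 39.0]
tcp_rot: [[0.002, 1.0, -0.001], [1.0, -0.002, -0.002], [-0.002, -0.001, -1.0]]
contact_force: [0.6, 0.0, 7.8]
gripper_width: 0.399
grasp_force: 40.0
```

Call:
send_rows(
  moves=[
    [0, 0, -0.3, 0, 0, 0, 0],
    [0, 0, -0.9, 0, 0, 0, 0],
    [0, 0, -1.9, 0, 0, 0, 0],
    [0, 0, -3, 0, 0, 0, 0],
    [0, 0, -4.2, 0, 0, 0, 0],
    [0, 0, -5.4, 0, 0, 0, 0],
    [0, 0, -6.6, 0, 0, 0, 0],
    [0, 0, -7.3, 0, 0, 0, 0],
    [0, 0, -7.6, 0, 0, 0, 0],
    [0, 0, -7.6, 0, 0, 0, 0],
  ],
)

```text
clock: 31.15
eef_pos: [447.7, 387.4, 266.9]
tcp_rot: [[0.002, 1.0, -0.002], [1.0, -0.002, -0.002], [-0.002, -0.002, -1.0]]
contact_force: [-0.5, -0.7, -4.7]
gripper_width: 0.398
grasp_force: 40.0
```

Run:
```python
from h import *
s=env.state(); print(s["clock"],s["eef_pos"],s["contact_force"],s["grasp_force"])
plan((455,100,265,-10),(455,-100,265,-25),(453.4,-360.6,265,-45))
```

```text
31.15 [447.71280407 387.37540628 266.88957461] [-0.54366473 -0.69693817 -4.7322741 ] 39.99884247779846
(455, 100, 265, -10) [-9.58, 0.26, 0.08] [-0.1, 0.1, 9.9]
(455, -100, 265, -25) [-16.25, 0.28, 0.1] [-0.1, 0.1, 24.9]
(453.4, -360.6, 265, -45) [-24.93, 0.24, 0.11] [-0.0, 0.2, 44.9]
```

Call:
send_rows(
  moves=[
    [-0.6, 0, 0, 0, 0, 1, 0],
    [-1.7, 0.1, 0, 0, 0, 3, 0],
    [-3.1, 0.1, 0, 0, 0, 5, 0],
    [-4.6, 0.1, 0, 0, 0, 8, 0],
    [-6.1, 0.2, 0, 0, 0, 11, 0],
    [-7.6, 0.2, 0, 0, 0, 14, 0],
    [-9.1, 0.2, 0, 0, 0, 17, 0],
    [-10.6, 0.25, 0, 0, 0, 20, 0],
    [-12.1, 0.25, 0, 0, 0, 23, 0],
    [-13.6, 0.25, 0, 0, 0, 26, 0],
    [-15.1, 0.25, 0, 0, 0, 29, 0],
    [-16.6, 0.25, 0, 0, 0, 32, 0],
    [-18.1, 0.25, 0, 0, 0, 35, 0],
    [-19.6, 0.25, 0, 0, 0, 38, 0],
    [-21.1, 0.25, 0, 0, 0, 41, 0],
    [-22.5, 0.25, 0, 0, 0, 43, 0],
    [-23.7, 0.25, 0, 0, 0, 45, 0],
    [-24.6, 0.25, 0.1, 0, 0, 45, 0],
    [-24.9, 0.25, 0.1, 0, 0, 45, 0],
    [-24.9, 0.25, 0.1, 0, 0, 45, 0],
  ],
)

```text
clock: 33.15
eef_pos: [452.1, -360.7, 264.2]
tcp_rot: [[0.711, 0.704, -0.004], [0.703, -0.711, -0.003], [-0.005, -0.001, -1.0]]
contact_force: [0.0, 0.8, -5.0]
gripper_width: 0.397
grasp_force: 40.0
```

Run:
```python
from h import *
plan((453.4,-360.6,185,-45))
```

```text
(453.4, -360.6, 185, -45) [0.05, 0.03, 2.64] [-0.1, 0.3, -0.3]
```

Call:
send_rows(
  moves=[
    [0, 0, 0.8, 0, 0, 0, 0],
    [0, 0, 1.7, 0, 0, 0, 0],
    [0, 0, 2.4, 0, 0, 0, 0],
    [0, 0, 2.65, 0, 0, 0, 0],
    [0, 0, 2.65, 0, 0, 0, 0],
    [0, 0, 2.65, 0, 0, 0, 0],
  ],
)

```text
clock: 33.75
eef_pos: [453.8, -359.8, 186.8]
tcp_rot: [[0.708, 0.706, -0.001], [0.706, -0.708, -0.003], [-0.003, 0.001, -1.0]]
contact_force: [-1.2, -0.7, -3.8]
gripper_width: 0.399
grasp_force: 40.0
```

Run:
```python
from h import *
s=env.state(); print(s["eef_pos"],s["clock"])
optics.camera("side"); print([(np.round(d["centre"]),round(d["confidence"],2)) for n in ("pot","lid","lid_knob") for d in models.tip_of("side",n)[:1]])
plan((453.4,-360.6,152,-45))
```

```text
[ 453.76341952 -359.76660073  186.82761476] 33.75
[(array([ 455., -358.,  159.]), 0.79), (array([ 454., -363.,  206.]), 0.92)]
(453.4, -360.6, 152, -45) [-0.02, 0.0, 1.16] [0.1, 0.2, -0.1]
```

Call:
send_rows(
  moves=[
    [0, 0, 0.3, 0, 0, 0, 0],
    [0, 0, 0.55, 0, 0, 0, 0],
    [0, 0, 0.75, 0, 0, 0, 0],
    [0, 0, 0.9, 0, 0, 0, 0],
    [0, 0, 1.02, 0, 0, 0, 0],
    [0, 0, 1.1, 0, 0, 0, 0],
    [0, 0, 1.12, 0, 0, 0, 0],
    [0, 0, 1.12, 0, 0, 0, 0],
  ],
)

```text
clock: 34.75
eef_pos: [453.3, -360.1, 152.4]
tcp_rot: [[0.709, 0.706, -0.002], [0.706, -0.709, -0.003], [-0.004, 0.001, -1.0]]
contact_force: [0.5, -0.4, -4.8]
gripper_width: 0.395
grasp_force: 40.0
```

Call:
send_rows(
  moves=[
    [0, 0, 0.04, 0, 0, 0, 0],
    [0, 0, 0.05, 0, 0, 0, 0],
    [0, 0, 0.05, 0, 0, 0, 0],
    [0, 0, 0.05, 0, 0, 0, 0.7],
    [0, 0, 0.05, 0, 0, 0, 0.7],
    [0, 0, 0.05, 0, 0, 0, 0.7],
    [0, 0, 0.05, 0, 0, 0, 0.7],
    [0, 0, 0.05, 0, 0, 0, 0.7],
    [0, 0, 0.05, 0, 0, 0, 0.7],
    [0, 0, -0.6, 0, 0, 0, 0.7],
    [0, 0, -1.8, 0, 0, 0, 0.7],
    [0, 0, -3.2, 0, 0, 0, 0.7],
    [3, -3, -4.5, 0, 0, 0, 0.7],
    [6, -6, -5, 0, 0, 0, 0.7],
    [6, -6, -5, 0, 0, 0, 0.7],
    [6, -6, -5, 0, 0, 0, 0.7],
    [6, -6, -5, 0, 0, 0, 0.7],
    [6, -6, -5, 0, 0, 0, 0.7],
    [6, -6, -5, 0, 0, 0, 0.7],
    [6, -6, -5, 0, 0, 0, 0.7],
  ],
)

```text
clock: 36.75
eef_pos: [454.4, -104.2, 301.8]
tcp_rot: [[0.707, 0.707, -0.001], [0.707, -0.707, -0.002], [-0.002, 0.0, -1.0]]
contact_force: [0.3, -0.7, -0.8]
gripper_width: 0.699
grasp_force: 0.0
```

Run:
```python
from h import *
s=env.state(); print(s["clock"],s["eef_pos"],s["qvel"])
c=optics.camera("top"); p=cloud(c,np.ones((384,512),bool)); q=p[np.hypot(p[:,0]-454,p[:,1]+360)<125]
f=q[(q[:,2]>122)&(q[:,2]<165)]; print(circ(cv2.convexHull(f[:,:2].astype(np.float32))[:,0])); k=q[q[:,2]>170]; print("knob",k.mean(0),k[:,2].max())
r=np.hypot(f[:,0]-454,f[:,1]+360); g=f[(r>90)&(r<105)]; print("tilt",np.linalg.lstsq(np.c_[g[:,:2],np.ones(len(g))],g[:,2],rcond=None)[0][:2])
c2=optics.camera("side"); cv2.imwrite("pics/e.png",np.hstack([c["img"][110:330,120:450],c2["img"][130:350,120:450]]))
print([(np.round(d["centre"]),round(d["confidence"],2)) for n in ("pot","lid","lid_knob","tray","vinegar","jar_red","jar_yellow","mug","funnel","mill") for d in models.tip_of("side",n)[:1]])
```

```text
36.75 [ 454.37402435 -104.15658206  301.78200675] [ 2.99025126  1.37913806  1.07439578 -0.1769578  -0.2084574  -0.16587446
  0.94707536]
(array([ 454.66952869, -360.97126202]), np.float64(118.53450336059102))
knob [ 453.93462077 -357.56092765  182.34807002] 192.63307163146445
tilt [0.00152707 0.00568572]
[(array([ 451., -359.,    2.]), 0.77), (array([ 456., -361.,  120.]), 0.59), (array([ 449., -360.,  169.]), 0.92), (array([363., 114.,   4.]), 0.65), (array([ 707., -230.,   -1.]), 0.86), (array([807.,  -6.,  -4.]), 0.67), (array([ 349., -131.,    0.]), 0.66), (array([358., 114.,   7.]), 0.71), (array([630., 462.,   0.]), 0.87), (array([682., 225.,  -0.]), 0.71)]
```

View pics/e.png

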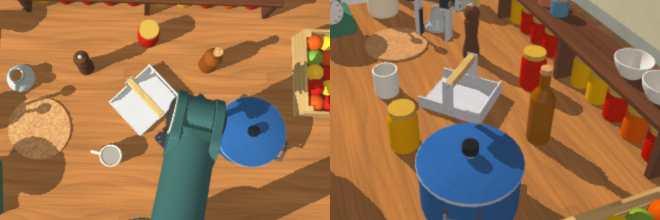

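The lid sits centred and level on the pot (side crop (470,150)). The tray is flat and empty at (460,95), and the bystanders are where they started. Handing in.

```bash
python3 -c "
from bench import env
print(env.job_done())"
```

```text
the job is handed in; nothing more can be done
None
```

I handed the job in at about 37 s of the 72 s allowed: all four squash are in the pot, the lid is back on centred and level, the empty tray is flat on the worktop, and the bystanders look unmoved; the hand-in returned no verdict.

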